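# Shut the retaining bar of the loaded test-set dock

## Robot

A 7-joint arm with a two-finger parallel gripper is mounted at the origin on the work surface. World frame = base frame: x ahead of the robot, y to its left, z up, the work surface at z = 0. Lengths are in m, angles in rad, forces in N, time in s.
With the tool pointing down it reaches from about 0.425 to 1.025 m from the base axis. Payload 9.4 kg.
Tool frame: the origin (TCP) lies at the very end of the fingers, on their centre line; the grasp point (between the pads) lies hold_point_z behind it (hold_point_z is the distance from the TCP to the grasp point, in m); x points along the fingers, y is the direction in which the jaws open and shut, and the axes are right-handed (so a half turn about x gives the same grasp; the last joint's range is limited). The gripper opens to 93 mm and grips with 3 to 60 N. Pads are 15 mm wide; open, the fingers measure 128 mm over their backs; the gripper's body (75 mm by 188 mm) begins 65 mm behind the grasp point.
Start: joints at [-1.374, 0.599, -0.003, 1.599, 0.002, 0.943, -0.08], TCP at [0.196, 0.698, 0.219] pointing down, gripper open.
Joint ranges: [-2.57, 2.57], [-0.35, 1.97], [-1.29, 1.29], [0.11, 2.56], [-1.05, 4.19], [0.11, 1.86], [-2.63, 2.63]. Speed limits (rad/s): [2.22, 2.22, 3.01, 3.01, 3.14, 3.14, 3.14].

## Interface

Orientations are given as [roll, pitch, yaw] about the fixed x, y, z axes, in that order (R = Rz(yaw) Ry(pitch) Rx(roll)).
In Python, from rig import * gives the robot as it stands.
- The arm moves only by the tool move_arm, never from a script. Its argument "series" is a list of rows, each a list of 3 entries, a list of its own where there are three numbers: the opening, from 0 (shut) to 1 (fully open), then the shift along the tool's x, y, z in m, then the turn, a rotation vector about the tool's x, y, z in degrees. In form: [[jaw, [tx, ty, tz], [rx, ry, rz]], ...]. A call has 1 to 5 rows; each row is the pose to reach, as a shift and turn from the pose measured when the call began, along the tool's axes at that moment; what a row does not reach only later rows make up. A row lasts 1/10 s, in which the tool goes at most 50 mm and 8.59 degrees, less where a joint would pass 70% of its speed; a pose out of reach is approached as far as the arm can. A call with a gripper value outside its range is refused whole. The fingers move at their own pace and stop on an object; "grip_force" is the grip in N (left out, the last holds). Time passes only in rows, so rows that repeat a pose let the fingers close. It gives the time, the measured TCP pose, the force and the opening at its end, in the units of the state.
- state(): the state, without advancing time (a new reading comes with each control period).
- read_camera(name): name is "scene" or "top" or "wrist"; returns the picture (384x512x3 uint8, red, green, blue); there is no depth.
- camera_info(name): a dict with "K" (3x3 intrinsics, pixels), "R" (3x3) and "t" (3): a world point X has camera coordinates R X + t. Camera axes: x right, y down, z forward; pixel columns grow to the right and rows downward; lengths in m; the calibration is good to about 2 mm. A picture is of the moment at which its call begins: read the wrist's pose just before it. camera_info takes no time and is no camera call; for the wrist camera it gives the pose at the moment of the call.
- close_job(): hands the job in, once; it reports no verdict.
The state is a dict: "clock": time; "joint_pos": joint angles; "joint_velocities": joint speeds; "effort": joint torques, N m; "ee_pos": TCP position; "ee_rot": TCP orientation; "contact_force": force on the tool from outside, world axes, zero at the start; "wrist_torque": the same for the moment, N m; "gripper_width": finger opening in m.
Only numpy, scipy, OpenCV 4.12 (cv2) and the standard library are available. Lean on these libraries where they do the work, as an engineer would, in place of code of your own. Each camera call takes 0.05 s, during which the arm holds its last target.

## Task

One of the two docks on the bench holds a test set, the other is empty. Shut the loaded dock: push its long retaining bar near the free end so that it swings on its pin across the open front of the tray until it rests against the stop post. Keep the bar flat on the bench and on its pin, do not shift the test set, and leave the empty dock's bar open as it is.

Things in the scene. Friction and masses are not known exactly. Their poses are not given: they have to be found in the camera images.
- dock: Loaded dock, fixed: grey tray 220x160, walls 26 high, open front; before it a steel pin (dia 12, 34 tall) and a stop post (dia 16, 40 tall). Origin: bench, pin axis. x: pin towards post; y: into the tray, away from the robot; z up. Post axis x 215, y 23.5; tray x 0..220, y 36..196 mm. The shut bar lies along x, touching the post. A like dock, empty, stands to one side.
- bar: Loaded dock's loose aluminium bar, 250 long, 30 wide, 20 tall (mm), 0.2-0.4 kg, flat on the bench, 14 mm hole over the dock's pin. Origin: hole centre, underside. x along the bar to its free end at 232 mm; z up. Starts open 24-37 degrees: free end out from the tray, towards the robot (dock -y). Held by plain friction only; stays where left.
- test_set: Test set in the loaded tray: loose flat grey instrument 190x120x46 mm with dark display and black knob (57 mm to its top), 0.9 kg. Origin: centre of its underside, on the tray floor 6 mm above the bench; x along its length, z up. About 30 mm clear of the shut bar.
- other_bar_tip (a point): Middle of the free end of the empty dock's bar (an identical bar, also open), 10 mm above the bench; x along that bar, away from its pin, which is 232 mm behind this point; z up. To be left as it is.

How it is judged:
By the outcome, as a careful person would: the job done as asked, in the order asked, and still so for the second after the job is handed in, with the robot touching nothing.
It also fails if it takes over 32 s, if anything falls off the work surface, if the arm or the gripper's body presses on something with over 40 N, if the wrist force passes 120 N, or if a joint passes its speed limit or range.

## Working session

There is one attempt and no reset: what is moved stays moved. The work goes in short steps, Python scripts to look and compute and a tool call to move; the robot and the scene stay as the last step left them, time stands still between calls to the robot, and variables do not carry over. Pictures are saved under pics/ and viewed, and the job is handed in when it is done.

Besides the shell and the picture viewer there is one more tool, called in YAML: its name, and indented under it one key for each argument. move_arm: Moves the arm, as the interface text tells. Its arguments: {"type":"object","properties":{"series":{"type":"array","items":{"type":"array"}},"grip_force":{"type":"number"}},"required":["series"]}

```bash
mkdir -p pics && ls && python3 - <<'E'
from rig import *
import cv2
print(state())
for n in ["scene","top"]:
    im=read_camera(n); cv2.imwrite(f"pics/{n}0.png",im[:,:,::-1])
    c=camera_info(n); print(n,c)
E
```

```text
pics
{'clock': 0.0, 'joint_pos': array([-1.37368184,  0.6000999 , -0.00253405,  1.60012096,  0.00179955,
        0.94288577, -0.07979166]), 'joint_velocities': array([0.00046542, 0.00081487, 0.00071068, 0.00160446, 0.00061382,
       0.00032057, 0.00078317]), 'effort': array([ 2.50045836e-03, -7.65054131e+01,  1.49811745e+00, -2.52346265e+01,
       -5.24469337e-02,  1.67812547e-02,  1.56950946e-04]), 'ee_pos': array([0.19593689, 0.69752301, 0.2177815 ]), 'ee_rot': array([-1.4753586 ,  1.56928441, -1.74911411]), 'contact_force': array([-0.12637986,  0.15289479,  0.02551515]), 'wrist_torque': array([-0.00320244,  0.00395744, -0.03048678]), 'gripper_width': 0.09337005168819533}
scene {'K': array([[375.99101206,   0.        , 254.04348914],
       [  0.        , 375.99101206, 186.51082717],
       [  0.        ,   0.        ,   1.        ]]), 'R': array([[-0.20891336,  0.97788682, -0.00962143],
       [ 0.54473638,  0.10819405, -0.83159866],
       [-0.81216839, -0.17897321, -0.55529371]]), 't': array([ 0.07767943, -0.29113909,  1.41949418])}
top {'K': array([[366.29700093,   0.        , 253.55081729],
       [  0.        , 366.29700093, 185.5516867 ],
       [  0.        ,   0.        ,   1.        ]]), 'R': array([[-0.02349619, -0.99870976, -0.04501947],
       [-0.98543681,  0.03072287, -0.16724355],
       [ 0.1684109 ,  0.04043426, -0.98488722]]), 't': array([0.08529259, 0.61756074, 0.7077443 ])}
```

View pics/scene0.png

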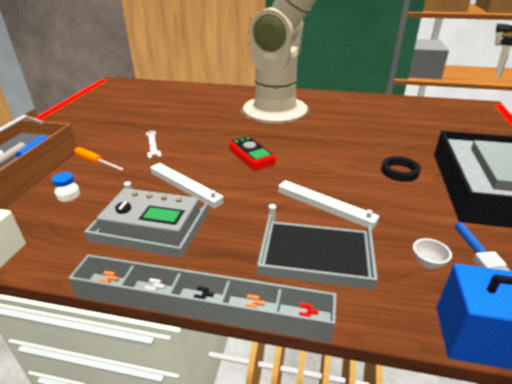

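View pics/top0.png

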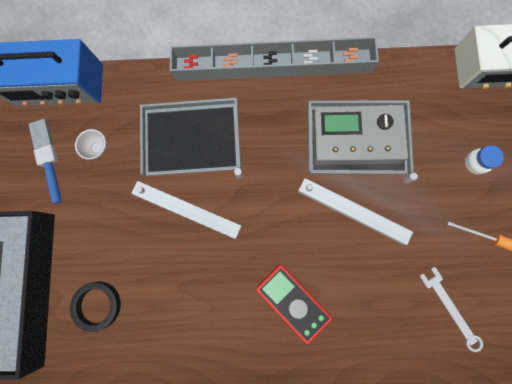

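The scene and top views agree. The loaded dock is on the right in the top view: bar from pin (309,187) to free end (410,237), post (413,176). The empty dock is on the left, with its bar from (141,189) to (238,232). The multimeter (293,305) and the wrench (433,270) lie on the robot's side. Next I measure the bars and docks.

```bash
cat > h.py <<'E'
import numpy as np, cv2
from rig import *
def ray(c,uv):
    d=c["R"].T@np.linalg.solve(c["K"],np.array([uv[0],uv[1],1.])); o=-c["R"].T@c["t"]; return o,d
def onz(c,uv,z):
    o,d=ray(c,uv); return o+d*(z-o[2])/d[2]
def tri(c1,u1,c2,u2):
    o1,d1=ray(c1,u1);o2,d2=ray(c2,u2)
    s=np.linalg.lstsq(np.c_[d1,-d2],o2-o1,rcond=None)[0]
    a,b=o1+s[0]*d1,o2+s[1]*d2
    return (a+b)/2,np.linalg.norm(a-b)
def proj(c,X):
    p=c["K"]@(c["R"]@np.asarray(X)+c["t"]); return p[:2]/p[2]
E
python3 - <<'E'
from h import *
np.set_printoptions(precision=4,suppress=True)
for n in ["top","scene"]:
    im=cv2.imread(f"pics/{n}0.png"); hsv=cv2.cvtColor(im,cv2.COLOR_BGR2HSV); c=camera_info(n)
    m=((hsv[...,2]>165)&(hsv[...,1]<50)).astype(np.uint8)
    k,l,s,ce=cv2.connectedComponentsWithStats(m)
    for i in range(1,k):
        if s[i,4]<15 or s[i,4]>4000: continue
        x,y,w,h,a=s[i]
        if n=="top" and not (90<y<260 and 110<x<430): continue
        if n=="scene" and not (130<y<240 and 100<x<390): continue
        cn=cv2.findContours((l==i).astype(np.uint8),0,2)[0][0]
        r=cv2.minAreaRect(cn); b=cv2.boxPoints(r)
        print(n,s[i],ce[i])
        if a>150:
            for p in b: print("  ",p,onz(c,p,0.02))
        else: print("   z.034",onz(c,ce[i],.034),"z.04",onz(c,ce[i],.04))
a=cv2.imread("pics/top0.png")[160:260,290:430]; cv2.imwrite("pics/topc.png",cv2.resize(a,None,fx=5,fy=5,interpolation=2))
a=cv2.imread("pics/scene0.png")[155:255,80:220]; cv2.imwrite("pics/scenec.png",cv2.resize(a,None,fx=5,fy=5,interpolation=2))
E
```

```text
top [224  98  12   3  15] [230.4     98.9333]
   z.034 [0.8206 0.1163 0.034 ] z.04 [0.8181 0.1157 0.04  ]
top [195 103  42  27 120] [225.3    110.0833]
   z.034 [0.795 0.128 0.034] z.04 [0.7926 0.1273 0.04  ]
top [309 104   3  48  65] [310.0923 129.0462]
   z.034 [ 0.7439 -0.0569  0.034 ] z.04 [ 0.742  -0.0561  0.04  ]
top [359 107  19  13  66] [370.     111.0303]
   z.034 [ 0.7798 -0.1885  0.034 ] z.04 [ 0.7775 -0.1867  0.04  ]
top [378 107   6   7  17] [380.5882 109.7059]
   z.034 [ 0.7819 -0.2114  0.034 ] z.04 [ 0.7796 -0.2095  0.04  ]
top [ 317  108   70   51 1271] [343.7821 144.7655]
   [317. 108.] [ 0.7969 -0.0763  0.02  ]
   [386. 108.] [ 0.7906 -0.2281  0.02  ]
   [386. 158.] [ 0.677  -0.2186  0.02  ]
   [317. 158.] [ 0.6822 -0.0703  0.02  ]
top [385 115   3  12  26] [385.6923 120.6923]
   z.034 [ 0.7565 -0.2203  0.034 ] z.04 [ 0.7544 -0.2183  0.04  ]
top [397 117   7   7  19] [400. 120.]
   z.034 [ 0.7568 -0.2508  0.034 ] z.04 [ 0.7548 -0.2486  0.04  ]
top [363 126   7   7  25] [366.04 129.28]
   z.034 [ 0.7388 -0.1769  0.034 ] z.04 [ 0.7369 -0.1752  0.04  ]
top [381 133  10
[... 1316 characters left out ...]
130.5037] [ 0.2955 -0.3339  0.02  ]
   [160.2245 156.4888] [ 0.4575 -0.2579  0.02  ]
   [147.1571 157.1422] [ 0.4683 -0.2933  0.02  ]
scene [244 142  11   6  47] [249.2766 144.1702]
   z.034 [ 0.3599 -0.0166  0.034 ] z.04 [ 0.3713 -0.014   0.04  ]
scene [ 258  180  121  100 1909] [323.5107 222.5102]
   [257.3692 265.0462] [0.8217 0.1028 0.02  ]
   [268.2616 177.9077] [0.5103 0.0677 0.02  ]
   [386.6616 192.7077] [0.5205 0.364  0.02  ]
   [375.7693 279.8462] [0.8148 0.3229 0.02  ]
scene [124 182   7   4  24] [127.  183.5]
   z.034 [ 0.6262 -0.2703  0.034 ] z.04 [ 0.6344 -0.2646  0.04  ]
scene [269 204   7   6  35] [271.9429 206.4286]
   z.034 [0.6494 0.1013 0.034 ] z.04 [0.6573 0.1025 0.04  ]
```

View pics/topc.png

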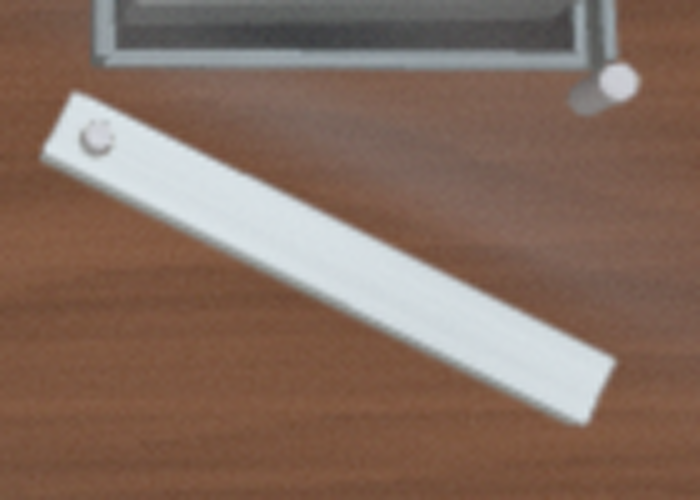

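View pics/scenec.png

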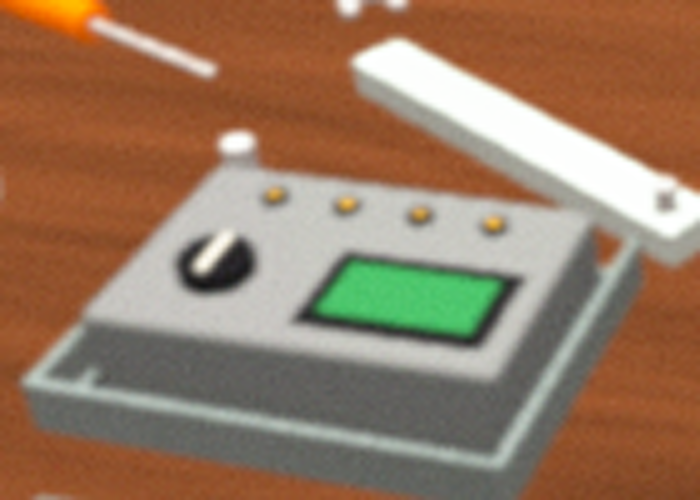

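```bash
python3 - <<'E'
from h import *
np.set_printoptions(precision=4,suppress=True)
T=camera_info("top");S=camera_info("scene")
P={}
for n,u,v in [("post",(413.4,176),(127,183.3)),("pin",(309.4,186.6),(213.4,193.6)),("endA",(412.8,232),(150.4,167.6)),("endB",(407,245),(159.6,163))]:
    X,e=tri(T,u,S,v); P[n]=X; print(n,X,"gap",e)
pin=onz(T,(309.4,186.6),.034); post=onz(T,(413.4,176),.04)
d=(post-pin)[:2]; L=np.hypot(*d); print("pin",pin,"post",post,"L",L,"exp",np.hypot(.215,.0235))
ax=np.arctan2(d[1],d[0])-np.arctan2(23.5,215); 
end=(onz(T,(412.8,232),.02)+onz(T,(407,245),.02))[:2]/2
b=end-pin[:2]; print("end",end,"len",np.hypot(*b),"dock x angle",np.degrees(ax),"bar ang",np.degrees(np.arctan2(b[1],b[0])),"open",np.degrees(ax-np.arctan2(b[1],b[0])))
x=np.array([np.cos(ax),np.sin(ax)]);y=np.array([-x[1],x[0]])
print("x,y",x,y)
for uv in [(309,175),(411,175),(410,101),(309,101)]:
    q=onz(T,uv,.026)[:2]-pin[:2]; print("tray corner dock",q@x,q@y)
o=onz(T,(238,236),.02); print('other tip edge',o)
# tool
s=state(); from scipy.spatial.transform import Rotation as Ro
R=Ro.from_euler("xyz",s["ee_rot"]).as_matrix(); print(R, s["clock"])
E
```

```text
post [ 0.6321 -0.2658  0.0389] gap 0.0004885043112614666
pin [ 0.6179 -0.0489  0.0277] gap 0.001990607360571002
endA [ 0.5168 -0.2613  0.0172] gap 0.0003655426679022306
endB [ 0.4902 -0.2461  0.0185] gap 0.0010668875387979267
pin [ 0.6171 -0.0491  0.034 ] post [ 0.6319 -0.2651  0.04  ] L 0.2164694057086613 exp 0.21628048918013848
end [ 0.5036 -0.2533] len 0.23360518557160742 dock x angle -92.33851314542599 bar ang -119.0869864739885 open 26.748473328562515
x,y [-0.0408 -0.9992] [ 0.9992 -0.0408]
tray corner dock 0.00019561463728015333 0.02665203526645623
tray corner dock 0.21573531822276473 0.02844261567315551
tray corner dock 0.22242935075253165 0.19446314979484633
tray corner dock 0.0015240965879760122 0.19478955572658624
other tip edge [0.5176 0.1055 0.02  ]
[[-0.0002  0.2703  0.9628]
 [-0.0013  0.9628 -0.2703]
 [-1.     -0.0014  0.0001]] 0.1
```

Checks against the text: pin to post measures 216.5 mm (216.3 expected), bar length 233.6 (232), opening 26.7° (24–37). Triangulated heights are 39 mm for the post and 17–18 mm for the bar. The pin triangulated low (28 mm against 34), but it's partly hidden at the scene view's resolution. Good enough to act on. I'll go round to the robot's side of the bar with the fingers shut.

move_arm:
  series:
    - [0, [0, -0.03, 0.04], [0, 0, 0]]
    - [0, [0, -0.06, 0.08], [0, 0, 0]]
    - [0, [0, -0.09, 0.12], [0, 0, 0]]
    - [0, [0, -0.12, 0.16], [0, 0, 0]]
    - [0, [0, -0.15, 0.2], [0, 0, 0]]
  grip_force: 20

```text
clock: 0.6
ee_pos: [0.3486, 0.4975, 0.2178]
ee_rot: [-1.5, 1.569, -1.773]
contact_force: [0.0, 0.7, 0.3]
gripper_width: 0.0578
```

move_arm:
  series:
    - [0, [0.01, -0.03, 0.04], [0, 0, 0]]
    - [0, [0.02, -0.06, 0.08], [0, 0, 0]]
    - [0, [0.03, -0.09, 0.12], [0, 0, 0]]
    - [0, [0.04, -0.12, 0.16], [0, 0, 0]]
    - [0, [0.05, -0.15, 0.2], [0, 0, 0]]

```text
clock: 1.1
ee_pos: [0.4973, 0.3026, 0.169]
ee_rot: [-1.573, 1.569, -1.847]
contact_force: [0.5, 0.4, -0.1]
gripper_width: 0.0177
```

move_arm:
  series:
    - [0, [0, -0.048, 0.01], [0, 0, 0]]
    - [0, [0, -0.096, 0.02], [0, 0, 0]]
    - [0, [0, -0.144, 0.03], [0, 0, 0]]
    - [0, [0, -0.192, 0.04], [0, 0, 0]]
    - [0, [0, -0.24, 0.05], [0, 0, 0]]

```text
clock: 1.6
ee_pos: [0.4801, 0.0561, 0.1694]
ee_rot: [-1.629, 1.569, -1.902]
contact_force: [0.9, -0.8, -0.3]
gripper_width: 0.0005
```

move_arm:
  series:
    - [0, [0, -0.048, 0.01], [0, 0, 0]]
    - [0, [0.01, -0.096, 0.02], [0, 0, 0]]
    - [0, [0.02, -0.144, 0.03], [0, 0, 0]]
    - [0, [0.04, -0.192, 0.04], [0, 0, 0]]
    - [0, [0.06, -0.24, 0.05], [0, 0, 0]]

```text
clock: 2.1
ee_pos: [0.4638, -0.1841, 0.1121]
ee_rot: [-1.2, 1.569, -1.473]
contact_force: [1.3, -0.5, 0.4]
gripper_width: 0.0004
```

```bash
cat >> h.py <<'E'
from scipy.spatial.transform import Rotation as Ro
pin=np.array([.6171,-.0491]); AX=np.radians(-92.34)
def tool():
    s=state(); return s,Ro.from_euler("xyz",s["ee_rot"]).as_matrix()
def shift(w):
    s,R=tool(); return R.T@(np.asarray(w)-s["ee_pos"])
def target(open_deg,gap,z,r=.2):
    "finger centre, tool yaw kept; gap beyond touching"
    s,R=tool(); a=AX-np.radians(open_deg); b=np.array([np.cos(a),np.sin(a)]); n=np.array([b[1],-b[0]])
    h=.0175*abs(R[:2,1]@n)+.0075*abs(R[:2,2]@n)
    return np.r_[pin+r*b+(.015+h+gap)*n,z]
E
python3 - <<'E'
from h import *
np.set_printoptions(precision=4,suppress=True)
s,R=tool(); print(s["ee_pos"],R,s["gripper_width"],s["clock"])
im=read_camera("wrist"); cv2.imwrite("pics/w1.png",im[:,:,::-1])
im=read_camera("top"); cv2.imwrite("pics/t1.png",im[:,:,::-1])
w=target(26.7,.025,.009); print(w,shift(w))
E
```

```text
[ 0.4638 -0.1841  0.1121] [[ 0.0002  0.2697  0.9629]
 [-0.0021  0.9629 -0.2697]
 [-1.     -0.002   0.0008]] 0.0004390653365131614 2.1
[ 0.4752 -0.1991  0.009 ] [ 0.1015 -0.0058  0.0163]
```

View pics/t1.png

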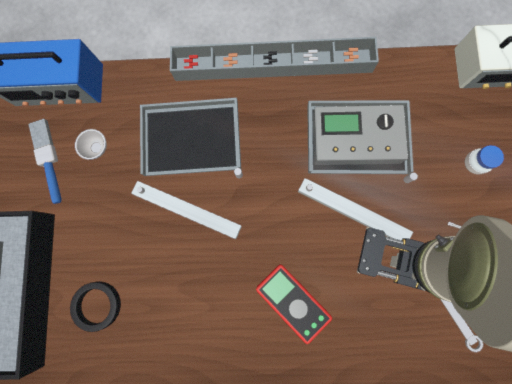

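View pics/w1.png

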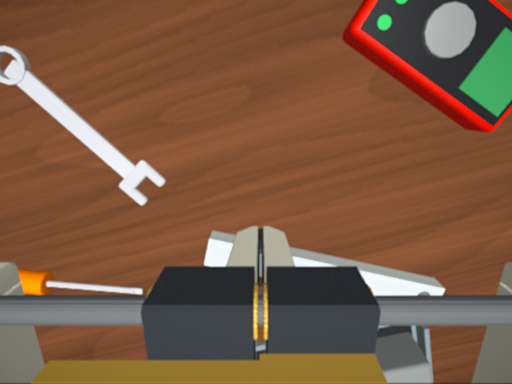

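The wrist and top views show the shut fingers on the robot's side of the bar near its free end, with the wrench (150,185) and multimeter (440,40) clear. I'll lower with about 25 mm clearance.

move_arm:
  series:
    - [0, [0.03, -0.006, 0.005], [0, 0, 0]]
    - [0, [0.065, -0.006, 0.01], [0, 0, 0]]
    - [0, [0.09, -0.006, 0.015], [0, 0, 0]]
    - [0, [0.103, -0.006, 0.016], [0, 0, 0]]
    - [0, [0.103, -0.006, 0.016], [0, 0, 0]]

```text
clock: 2.7
ee_pos: [0.4742, -0.1983, 0.0062]
ee_rot: [-2.489, 1.564, -2.77]
contact_force: [0.8, -0.6, 0.8]
gripper_width: 0.0004
```

```bash
python3 - <<'E'
from h import *
np.set_printoptions(precision=4,suppress=True)
s,R=tool(); print(s["ee_pos"],s["contact_force"],s["clock"])
im=read_camera("wrist"); cv2.imwrite("pics/w2.png",im[:,:,::-1])
for a in [26.7,22,18,14,10,6,3,0]: w=target(a,0,.009); print(a,w,shift(w))
E
```

```text
[ 0.4742 -0.1983  0.0062] [ 0.7862 -0.5514  0.7604] 2.7
26.7 [ 0.4971 -0.2112  0.009 ] [-0.0018 -0.0059  0.0252]
22 [ 0.512  -0.2211  0.009 ] [-0.0018 -0.0112  0.0423]
18 [ 0.5253 -0.2284  0.009 ] [-0.0019 -0.0145  0.0571]
14 [ 0.5392 -0.2347  0.009 ] [-0.0019 -0.0167  0.0722]
10 [ 0.5513 -0.2394  0.009 ] [-0.002  -0.0179  0.0851]
6 [ 0.5635 -0.2434  0.009 ] [-0.0021 -0.0183  0.098 ]
3 [ 0.573  -0.2458  0.009 ] [-0.0021 -0.018   0.1077]
0 [ 0.5825 -0.2479  0.009 ] [-0.0021 -0.0173  0.1175]
```

View pics/w2.png

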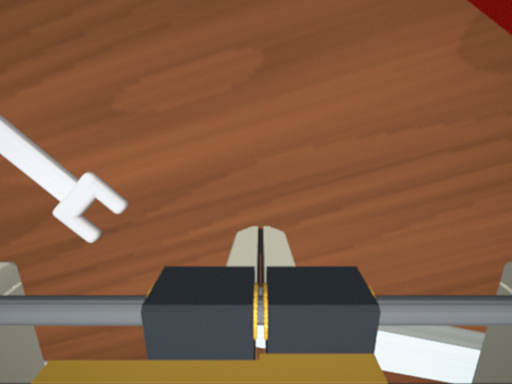

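The picture shows the fingers down at (262,235), between the wrench and the bar. Now I push slowly along the arc.

move_arm:
  series:
    - [0, [-0.002, -0.002, 0.01], [0, 0, 0]]
    - [0, [-0.002, -0.004, 0.02], [0, 0, 0]]
    - [0, [-0.002, -0.006, 0.027], [0, 0, 0]]
    - [0, [-0.002, -0.009, 0.035], [0, 0, 0]]
    - [0, [-0.002, -0.011, 0.042], [0, 0, 0]]

```text
clock: 3.25
ee_pos: [0.5124, -0.2214, 0.0095]
ee_rot: [-2.302, 1.565, -2.584]
contact_force: [-1.2, 1.9, 1.6]
gripper_width: 0.0006
```

```bash
python3 - <<'E'
from h import *
np.set_printoptions(precision=4,suppress=True)
s,R=tool(); print(s["ee_pos"],s["contact_force"],s["clock"])
im=read_camera("top"); cv2.imwrite("pics/t3.png",cv2.resize(im[130:290,270:470,::-1],None,fx=3,fy=3))
for a in [22,18,14,10,6,3,0]: w=target(a,0,.009); print(a,w,shift(w))
E
```

```text
[ 0.5124 -0.2214  0.0095] [-1.2193  1.8919  1.6484] 3.25
22 [ 0.512  -0.2211  0.009 ] [ 0.0004  0.0005 -0.0017]
18 [ 0.5253 -0.2284  0.009 ] [ 0.0004 -0.0028  0.0132]
14 [ 0.5392 -0.2347  0.009 ] [ 0.0004 -0.005   0.0282]
10 [ 0.5512 -0.2394  0.009 ] [ 0.0003 -0.0062  0.0411]
6 [ 0.5635 -0.2434  0.009 ] [ 0.0003 -0.0066  0.054 ]
3 [ 0.5729 -0.2458  0.009 ] [ 0.0003 -0.0063  0.0638]
0 [ 0.5825 -0.2479  0.009 ] [ 0.0003 -0.0056  0.0735]
```

View pics/t3.png

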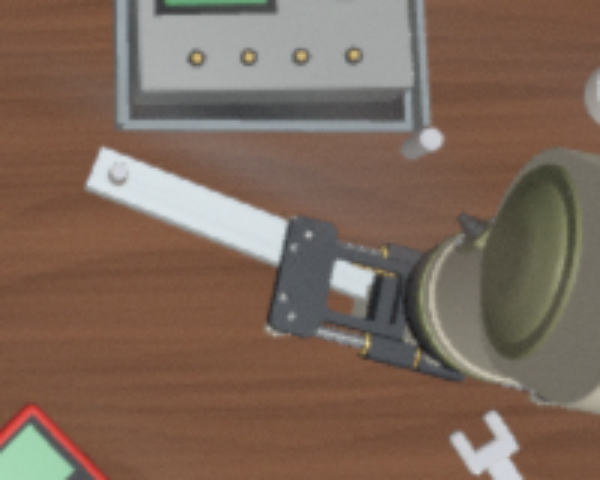

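The bar is turning: it now runs from (118,172) to about (370,285) in the crop, flat and still on its pin, with about 2 N of force. I'll carry on.

move_arm:
  series:
    - [0, [0, -0.002, 0.009], [0, 0, 0]]
    - [0, [0, -0.003, 0.018], [0, 0, 0]]
    - [0, [0, -0.005, 0.027], [0, 0, 0]]
    - [0, [0, -0.006, 0.036], [0, 0, 0]]
    - [0, [0, -0.006, 0.044], [0, 0, 0]]

```text
clock: 3.8
ee_pos: [0.5547, -0.2405, 0.0092]
ee_rot: [-2.106, 1.565, -2.389]
contact_force: [-1.0, 0.6, -0.2]
gripper_width: 0.0006
```

```bash
python3 - <<'E'
from h import *
np.set_printoptions(precision=4,suppress=True)
s,R=tool(); print(s["ee_pos"],s["contact_force"],s["clock"])
im=read_camera("top"); cv2.imwrite("pics/t4.png",cv2.resize(im[130:290,270:470,::-1],None,fx=3,fy=3))
im=read_camera("scene"); cv2.imwrite("pics/s4.png",cv2.resize(im[100:260,60:260,::-1],None,fx=3,fy=3))
for a in [10,6,3,0]: w=target(a,0,.009); print(a,w,shift(w))
E
```

```text
[ 0.5547 -0.2405  0.0092] [-1.0409  0.6376 -0.1706] 3.8
10 [ 0.5513 -0.2394  0.009 ] [ 0.0003 -0.0002 -0.0044]
6 [ 0.5635 -0.2434  0.009 ] [ 0.0003 -0.0006  0.0085]
3 [ 0.5729 -0.2458  0.009 ] [ 0.0003 -0.0003  0.0182]
0 [ 0.5825 -0.2479  0.009 ] [0.0003 0.0004 0.0279]
```

View pics/t4.png

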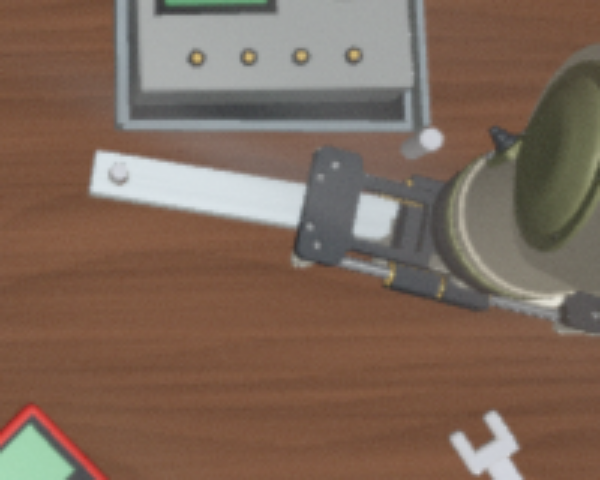

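View pics/s4.png

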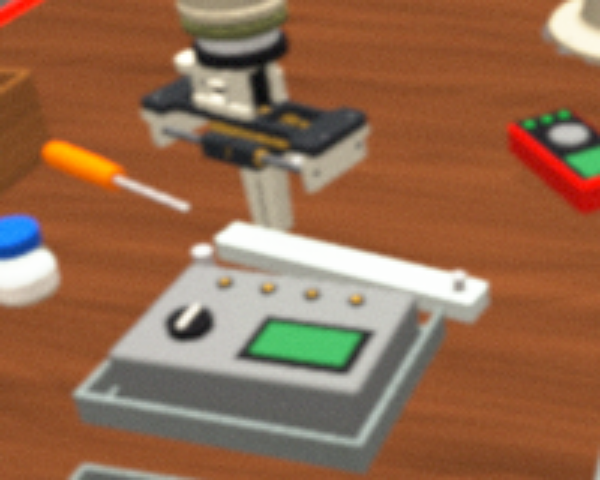

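Both views show the bar flat and about 9° open, on its pin, with the fingers near its free end and no contact with the tray or test set. I'll close the rest more slowly and watch the force.

move_arm:
  series:
    - [0, [0, 0, 0.005], [0, 0, 0]]
    - [0, [0, 0, 0.01], [0, 0, 0]]
    - [0, [0, 0, 0.014], [0, 0, 0]]
    - [0, [0, 0, 0.018], [0, 0, 0]]
    - [0, [0, 0, 0.022], [0, 0, 0]]

```text
clock: 4.4
ee_pos: [0.5769, -0.2465, 0.0093]
ee_rot: [-1.891, 1.566, -2.173]
contact_force: [-0.4, 1.2, 1.0]
gripper_width: 0.0001
```

move_arm:
  series:
    - [0, [0, 0, 0.001], [0, 0, 0]]
    - [0, [0, 0, 0.002], [0, 0, 0]]
    - [0, [0, 0, 0.003], [0, 0, 0]]

```text
clock: 4.7
ee_pos: [0.5796, -0.2473, 0.0092]
ee_rot: [-1.951, 1.566, -2.233]
contact_force: [-1.1, 1.1, 0.4]
gripper_width: 0.0002
```

move_arm:
  series:
    - [0, [0, 0, 0.001], [0, 0, 0]]
    - [0, [0, 0, 0.002], [0, 0, 0]]
    - [0, [0, 0, 0.003], [0, 0, 0]]

```text
clock: 5.0
ee_pos: [0.5825, -0.2482, 0.0092]
ee_rot: [-1.953, 1.566, -2.235]
contact_force: [-1.3, 1.0, -0.1]
gripper_width: 0.0004
```

```bash
python3 - <<'E'
from h import *
np.set_printoptions(precision=4,suppress=True)
s,R=tool(); print(s["ee_pos"],s["contact_force"],s["clock"])
im=read_camera("top"); cv2.imwrite("pics/t5.png",cv2.resize(im[150:230,290:440,::-1],None,fx=5,fy=5))
im=read_camera("scene"); cv2.imwrite("pics/s5.png",cv2.resize(im[150:220,100:240,::-1],None,fx=5,fy=5))
E
```

```text
[ 0.5825 -0.2482  0.0092] [-1.319   0.9673 -0.0807] 5.0
```

View pics/t5.png

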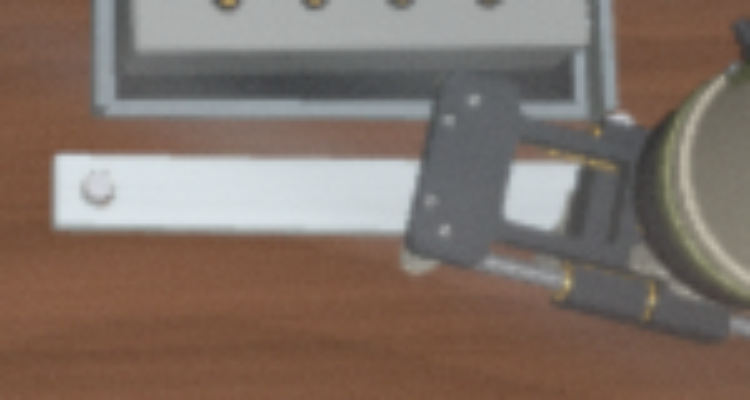

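View pics/s5.png

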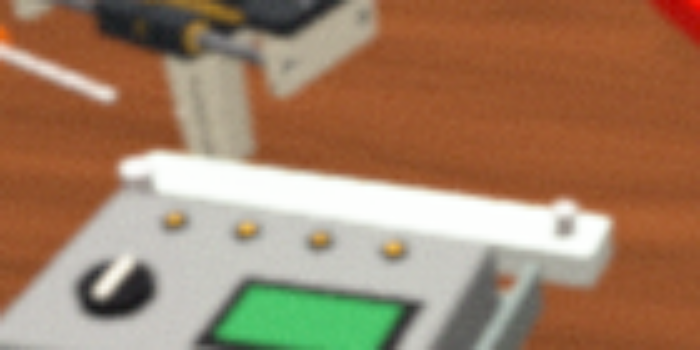

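Nearly shut: the bar is almost along the tray front and just short of the post. There's no rise in force yet, so I keep going in 1 mm steps.

move_arm:
  series:
    - [0, [0, 0, 0.001], [0, 0, 0]]
    - [0, [0, 0, 0.002], [0, 0, 0]]

```text
clock: 5.3
ee_pos: [0.5847, -0.2488, 0.0093]
ee_rot: [-1.903, 1.566, -2.185]
contact_force: [-1.3, 2.5, 0.7]
gripper_width: 0.0005
```

move_arm:
  series:
    - [0, [0, 0, 0.001], [0, 0, 0]]
    - [0, [0, 0, 0.002], [0, 0, 0]]

```text
clock: 5.5
ee_pos: [0.5851, -0.2488, 0.009]
ee_rot: [-2.391, 1.564, -2.673]
contact_force: [-6.7, 3.1, 4.6]
gripper_width: 0.0006
```

The tool stopped after 0.4 mm of the commanded 2 mm and the force jumped to 8 N, so the bar looks to be on the post. One more small push will confirm it.

move_arm:
  series:
    - [0, [0, 0, 0.002], [0, 0, 0]]
    - [0, [0, 0, 0.003], [0, 0, 0]]

```text
clock: 5.7
ee_pos: [0.5852, -0.249, 0.0088]
ee_rot: [-2.721, 1.559, -3.003]
contact_force: [-9.8, 3.1, 8.0]
gripper_width: 0.0006
```

Firmly stopped (0.1 mm of movement for 3 mm commanded). I back straight off the bar, then lift.

move_arm:
  series:
    - [0, [0, 0, -0.005], [0, 0, 0]]
    - [0, [0, 0, -0.015], [0, 0, 0]]
    - [0, [0, 0, -0.03], [0, 0, 0]]
    - [0, [-0.01, 0, -0.05], [0, 0, 0]]
    - [0, [-0.04, 0, -0.06], [0, 0, 0]]

```text
clock: 6.2
ee_pos: [0.525, -0.2313, 0.0478]
ee_rot: [-2.846, 1.555, -3.128]
contact_force: [0.3, -0.7, 0.1]
gripper_width: 0.0001
```

move_arm:
  series:
    - [0, [-0.04, 0.03, 0], [0, 0, 0]]
    - [0, [-0.08, 0.07, 0], [0, 0, 0]]
    - [0, [-0.11, 0.11, 0], [0, 0, 0]]
    - [0, [-0.13, 0.15, 0], [0, 0, 0]]
    - [0, [-0.13, 0.19, 0], [0, 0, 0]]

```text
clock: 6.7
ee_pos: [0.5819, -0.0472, 0.1805]
ee_rot: [-2.844, 1.562, -3.127]
contact_force: [0.3, 0.2, -0.4]
gripper_width: 0.0005
```

```bash
python3 - <<'E'
from h import *
np.set_printoptions(precision=4,suppress=True)
s,R=tool(); print(s["ee_pos"],s["contact_force"],s["clock"])
im=read_camera("top"); cv2.imwrite("pics/t6.png",im[:,:,::-1]);cv2.imwrite("pics/t6c.png",cv2.resize(im[90:250,290:440,::-1],None,fx=4,fy=3.75))
im=read_camera("scene"); cv2.imwrite("pics/s6.png",cv2.resize(im[130:270,80:240,::-1],None,fx=4,fy=4))
E
```

```text
[ 0.5819 -0.0472  0.1805] [ 0.3406  0.1595 -0.4345] 6.7
```

View pics/t6.png

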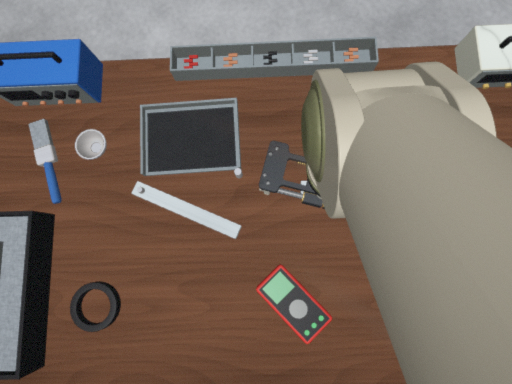

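View pics/t6c.png

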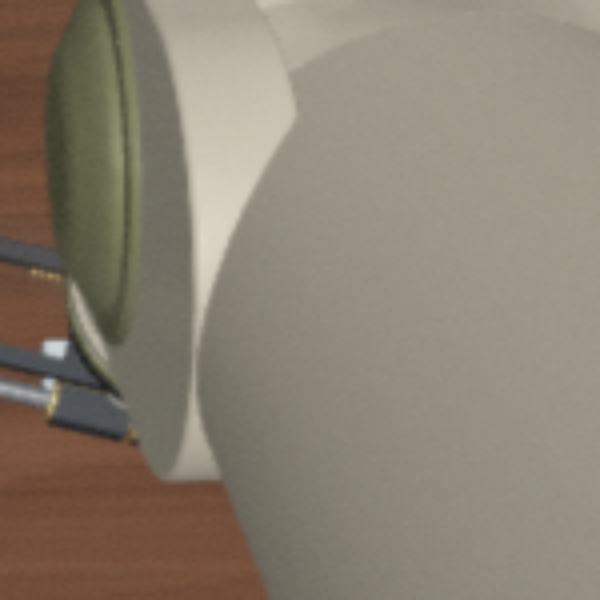

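View pics/s6.png

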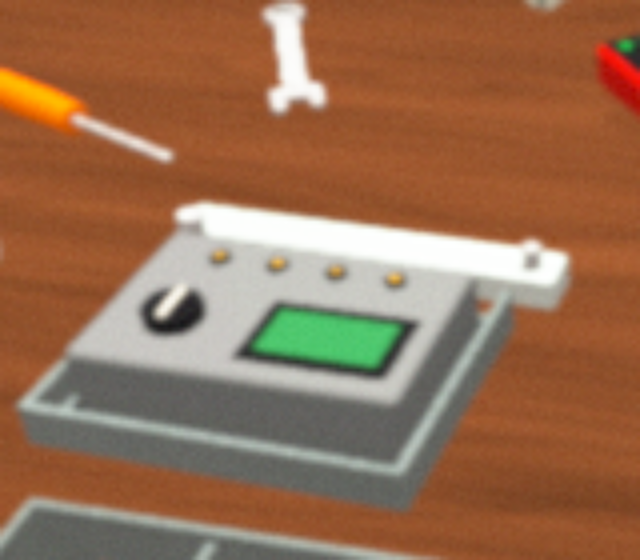

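The scene view shows the bar shut against the post at (185,215), but the arm blocks the top view. I'll move the arm aside for a clean check.

move_arm:
  series:
    - [0, [-0.02, 0.045, 0], [0, 0, 0]]
    - [0, [-0.03, 0.09, 0], [0, 0, 0]]
    - [0, [-0.03, 0.135, -0.01], [0, 0, 0]]
    - [0, [-0.03, 0.18, -0.02], [0, 0, 0]]
    - [0, [-0.03, 0.225, -0.03], [0, 0, 0]]

```text
clock: 7.3
ee_pos: [0.6142, 0.1836, 0.2082]
ee_rot: [-3.104, 1.56, 2.905]
contact_force: [0.2, -0.2, -1.3]
gripper_width: 0.0004
```

move_arm:
  series:
    - [0, [0, 0.045, -0.01], [0, 0, 0]]
    - [0, [0, 0.09, -0.03], [0, 0, 0]]
    - [0, [0, 0.135, -0.05], [0, 0, 0]]
    - [0, [0, 0.18, -0.07], [0, 0, 0]]
    - [0, [0, 0.225, -0.09], [0, 0, 0]]

```text
clock: 7.8
ee_pos: [0.5885, 0.4255, 0.2087]
ee_rot: [-3.09, 1.561, 2.917]
contact_force: [0.9, -0.4, -0.4]
gripper_width: 0.0009
```

```bash
python3 - <<'E'
from h import *
np.set_printoptions(precision=4,suppress=True)
s,R=tool(); print(s["ee_pos"],s["contact_force"],s["clock"],s["joint_velocities"])
T=camera_info("top")
im=read_camera("top"); b=im[:,:,::-1].copy(); cv2.imwrite("pics/t7.png",b);cv2.imwrite("pics/t7c.png",cv2.resize(b[90:220,290:440],None,fx=4.5,fy=4.5))
hsv=cv2.cvtColor(b,cv2.COLOR_BGR2HSV); m=((hsv[...,2]>165)&(hsv[...,1]<50)).astype(np.uint8)
m[:178]=0
k,l,st,ce=cv2.connectedComponentsWithStats(m)
for i in range(1,k):
    if 400<st[i,4]<4000 and 290<st[i,0]<350:
        cn=cv2.findContours((l==i).astype(np.uint8),0,2)[0][0]; bx=cv2.boxPoints(cv2.minAreaRect(cn)); q=np.array([onz(T,p,.02)[:2] for p in bx]); 
        x=np.array([np.cos(AX),np.sin(AX)]);y=np.array([-x[1],x[0]]); print(st[i]); print(np.c_[(q-pin)@x,(q-pin)@y])
a=cv2.imread("pics/top0.png").astype(int); d=np.abs(a-b).max(2)
print("diff test set",d[100:165,310:405].mean(),d[100:165,310:405].max(),"other dock",d[95:240,130:245].mean(),d[95:240,130:245].max())
E
```

```text
[0.5885 0.4255 0.2087] [ 0.9206 -0.3925 -0.386 ] 7.8 [-0.6033  0.266   0.0261 -0.5458 -0.0119  0.273  -0.5743]
[ 301  181  119   15 1710]
[[-0.0165  0.0145]
 [ 0.2341  0.0168]
 [ 0.2324 -0.0134]
 [-0.0166 -0.0161]]
diff test set 2.4608906882591093 18 other dock 2.9312143928035983 13
```

View pics/t7.png

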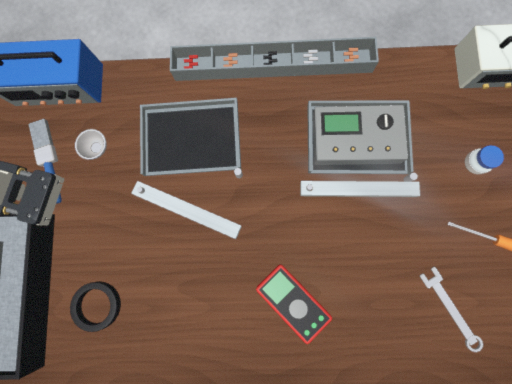

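View pics/t7c.png

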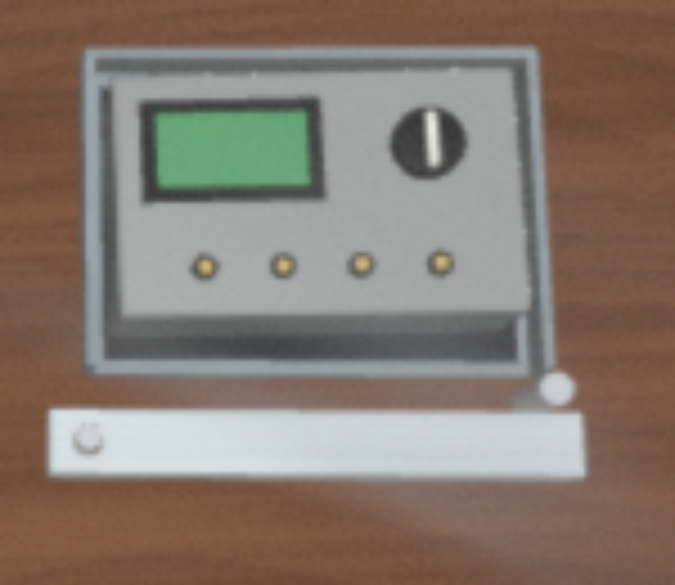

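The top view shows the bar (302,188)–(419,188) against the post's foot (408,178). Its edge is at dock y ≈ 15–17 mm, where the post face is at 15.5. The test set and the empty dock's bar haven't changed. I'll let the arm settle and hand in.

move_arm:
  series:
    - [0, [0, 0, 0], [0, 0, 0]]
    - [0, [0, 0, 0], [0, 0, 0]]
    - [0, [0, 0, 0], [0, 0, 0]]

```text
clock: 8.15
ee_pos: [0.5853, 0.4342, 0.2082]
ee_rot: [2.831, 1.557, 2.562]
contact_force: [-0.5, -0.6, -0.4]
gripper_width: 0.0006
```

```bash
python3 - <<'E'
from rig import *
s=state(); print(s["ee_pos"],s["clock"],abs(s["joint_velocities"]).max()); print(close_job())
E
```

```text
[0.58526096 0.43420826 0.20822864] 8.15 0.012806391316009247
the job is handed in; nothing more can be done
None
```

The loaded dock is shut: I pushed its bar near the free end with closed fingers, swinging it about 27° until it stopped against the post. I then backed off, moved the arm clear and handed in at 8.2 s of the 32 s allowed.

- **Stop:** at the post the force rose from about 2 N to about 13 N, and the tool moved only 0.1 mm for 3 mm commanded.
- **Bar:** the last top view shows it flat, on its pin and along the tray front. Its tray-side edge is at dock y 15–17 mm and the post face is at 15.5 mm, which agrees within the calibration error.
- **Test set and empty dock:** image differences before and after stayed at noise level for both, so the test set and the empty dock's bar have not moved.
- **Disagreement:** the pin top triangulated at 28 mm against the stated 34 mm, which I put down to its being small and partly hidden in the scene view. The distances from pin to post and along the bar matched to within 2 mm.

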